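Open the tall biscuit canister

ROBOT

A 6-joint arm with a two-finger parallel gripper is mounted at the origin on the work surface. World frame = base frame: x ahead of the robot, y to its left, z up, the work surface at z = 0. Lengths are in m, angles in degrees, forces in N, time in s.
With the tool pointing down it reaches from about 0.375 to 0.9 m from the base axis. Payload 3.1 kg.
Tool frame: the origin (TCP) lies at the very end of the fingers, on their centre line; the grasp point (between the pads) lies 19 mm behind it; z points along the fingers, y is the line along which they close (so a half turn about z gives the same grasp; the last joint's range is limited). The gripper opens to 87 mm and grips with 3 to 60 N. Pads are 19 mm wide; open, the fingers measure 117 mm over their backs; the gripper's body (75 mm by 190 mm) begins 51 mm behind the grasp point.
Start: joints at [63.455, 30.224, 82.088, -0, 67.689, -10.227], TCP at [0.176, 0.6, 0.223] pointing down, gripper open.
Joint ranges: [-176.69, 176.69], [-43.24, 126.21], [12.49, 139.97], [-82, 262], [0, 151.66], [-163.58, 163.58]. Speed limits (degrees/s): [159.86, 159.86, 180, 180, 180, 180].

INTERFACE

Orientations are given as a 3x3 rotation matrix whose columns are the frame's x, y, z axes.
In Python, from rig import bot, imaging gives the robot as it stands.
- The arm moves only by the tool drive_tool, never from a script. Its argument "deltas" is text: rows parted by semicolons, each of 5 numbers parted by spaces: the finger opening in mm, from 0 to 87, then the shift along the world's x, y, z in mm, then the turn about the world's z in rad. In form: jaw dx dy dz twist; .... A call has 1 to 12 rows; each row is the pose to reach, as a shift and turn from the pose commanded when the call began; what a row does not reach only later rows make up. A row lasts 1/10 s, in which the tool goes at most 50 mm and 8.59 degrees, less where a joint would pass 70% of its speed; a pose out of reach is approached as far as the arm can. A call with a gripper value outside its range is refused whole. The fingers move at their own pace and stop on an object; the grip force is fixed at half the most. Time passes only in rows, so rows that repeat a pose let the fingers close. It gives the time, the measured TCP pose, the force, the opening and the grip force at its end, in the units of the state.
- bot.read_state(): the state, without advancing time (a new reading comes with each control period).
- imaging.capture(name): name is "scene" or "top" or "wrist"; returns the picture (480x640x3 uint8, red, green, blue); there is no depth.
- imaging.camera_model(name): a dict with "fx", "fy", "cx", "cy" (pixels), "T" (4x4, takes a point from camera to world coordinates). Camera axes: x right, y down, z forward; pixel columns grow to the right and rows downward; lengths in m; the calibration is good to about 2 mm. A picture is of the moment at which its call begins: read the wrist's pose just before it. camera_model takes no time and is no camera call; for the wrist camera it gives the pose at the moment of the call.
- bot.hand_in(): hands the job in; it is judged then, once.
The state is a dict: "time_s": time; "joint_positions": joint angles; "qvel": joint speeds; "tau": joint torques, N m; "position": TCP position; "tcp_rot": TCP orientation; "force": force on the tool from outside, world axes, zero at the start; "moment": the same for the moment, N m; "opening": opening from 0.0 (shut) to 1.0 (fully open); "grasp_force": force on a finger pad.
Only numpy, scipy, OpenCV 4.12 (cv2) and the standard library are available. Lean on these libraries where they do the work, as an engineer would, in place of code of your own. Each camera call takes 0.05 s, during which the arm holds its last target. There are 200 camera calls.

TASK

Lift the lid off the taller of the two clear square canisters by its knob and set it down, without dropping it, in the shallow aluminium tray, flat on the tray's floor with the knob up. Leave the tall canister standing where it is, and leave the shorter canister and its lid alone.

Things in the scene. Friction and masses are not known exactly. Their poses are not given: they have to be found in the camera images.
- tall_lid_knob (a point): Centre of the upright round knob (26 mm diameter, 44 mm tall) on the tall canister's lid: half-way up it, 22 mm above the lid's plate, 188 mm above the table. Lid: white, plate 88 x 88 x 6 mm lying loose on the rim; under it a 68 x 68 mm plug 8 mm deep sits in the mouth, 4 mm play all round, no snap. Point is 36 mm above the plug's underside. About 80 g. z up along the knob, x, y along the plate's sides.
- tall_canister: Tall canister, clear plastic, square, 84 x 84 mm and 160 mm tall, walls 4 mm, open top, loose on the table, about 0.55 kg, biscuits inside. Origin at the centre of its underside; z up, x and y along its sides.
- tray: Shallow open aluminium tray, loose on the table, about 0.6 kg, outside 240 mm (its x) by 170 mm (its y) by 25 mm tall, walls and floor 3 mm. Origin at the centre of its underside, z up. It is wide enough for the lid at any yaw. With the lid lying flat on its floor the knob's centre is 39 mm above this origin.
- short_lid_knob (a point): Centre of the knob of the short canister's lid, half-way up the knob. This lid is identical to the other; its canister is alike too (84 x 84 mm) but only 85 mm tall, so this point is 113 mm above the table. To be left alone.
Mind the look-alikes: they are no part of the job. Leave any pink or purple look-alike of the part that bears tall_lid_knob alone.

How it is judged (in metres and radians):
On the way, in this order (a step that is already met when the one before it is completed fails the run):
1. the tall canister's lid is held and lifted at least 30 mm off its canister (contact force between the fingers and tall_lid above 0.5 N and z of tall_lid_knob in the frame of tall_canister above 0.218 m), for 0.1 s.
2. the lid, still held, is over the tray and within 20 mm of its resting height there (contact force between the fingers and tall_lid above 0.5 N and z of tall_lid_knob in the frame of tray below 0.059 m and x of tall_lid_knob in the frame of tray between -0.085 and 0.085 m and y of tall_lid_knob in the frame of tray between -0.05 and 0.05 m), for 0.05 s.
At the end, for the whole second after the job is handed in: The tall lid lies at rest in the tray: knob within 10 degrees of upright, within 6 mm of resting height and 85 by 50 mm of the tray's centre (x, y); the tray lies flat; the tall canister is upright, moved under 30 mm; the short canister's lid moved under 20 mm (x of tall_lid_knob in the frame of tray between -0.085 and 0.085 m and y of tall_lid_knob in the frame of tray between -0.05 and 0.05 m and z of tall_lid_knob in the frame of tray between 0.033 and 0.045 m and angle between tall_lid_knob's own z axis and vertical below 0.175 rad and angle between each of tray, tall_canister's own z axis and vertical below 0.1 rad and linear speed of tall_lid below 0.02 m/s and distance of tall_canister from where it was at the start of the episode below 0.03 m and distance of short_lid_knob from where it was at the start of the episode below 0.02 m); the robot touches nothing.
It fails at once if the tall canister is tipped by more than 20 degrees (angle between tall_canister's own z axis and vertical above 0.35 rad).
It fails at once if the short canister's lid is moved by more than 20 mm (distance of short_lid_knob from where it was at the start of the episode above 0.02 m).
It also fails if it takes over 35 s, if anything falls off the work surface, if the arm or the gripper's body presses on something with over 40 N, if the wrist force passes 120 N, or if a joint passes its speed limit or range.

## Working session

There is one attempt and no reset: what is moved stays moved. The work goes in short steps, Python scripts to look and compute and a tool call to move; the robot and the scene stay as the last step left them, time stands still between calls to the robot, and variables do not carry over. Pictures are saved under pics/ and viewed, at most 10 in all, crops included, and the job is handed in when it is done.

Besides the shell and the picture viewer there is one more tool, called after "Emit:" as name(argument=value, ...) on one line, values as JSON. drive_tool: Moves the arm, as the interface text tells. Its arguments: {"type":"object","properties":{"deltas":{"type":"string"}},"required":["deltas"]}

```bash
mkdir -p pics
python3 - <<'E'
from rig import bot, imaging
import cv2,numpy as np
for n in ("scene","top"):
    cv2.imwrite(f"pics/{n}0.png",imaging.capture(n)[:,:,::-1])
    m=imaging.camera_model(n);print(n,m["fx"],m["fy"],m["cx"],m["cy"],np.round(m["T"],3).tolist())
s=bot.read_state();print(s["time_s"],s["position"],np.round(s["tcp_rot"],3).tolist())
E
```

```text
scene 437.2636349025564 437.2636349025564 316.18929349845513 238.2661218314951 [[-0.101, 0.754, -0.649, 1.035], [0.995, 0.073, -0.069, 0.054], [-0.005, -0.653, -0.758, 0.687], [0.0, 0.0, 0.0, 1.0]]
top 490.55329811176534 490.55329811176534 319.94003997763076 235.4312201603507 [[0.009, -0.997, 0.078, 0.475], [-1.0, -0.01, -0.012, 0.006], [0.013, -0.077, -0.997, 1.152], [0.0, 0.0, 0.0, 1.0]]
0.1 [0.17526043 0.59925126 0.22167381] [[-0.96, 0.281, -0.001], [0.281, 0.96, -0.002], [0.0, -0.002, -1.0]]
```

View pics/scene0.png

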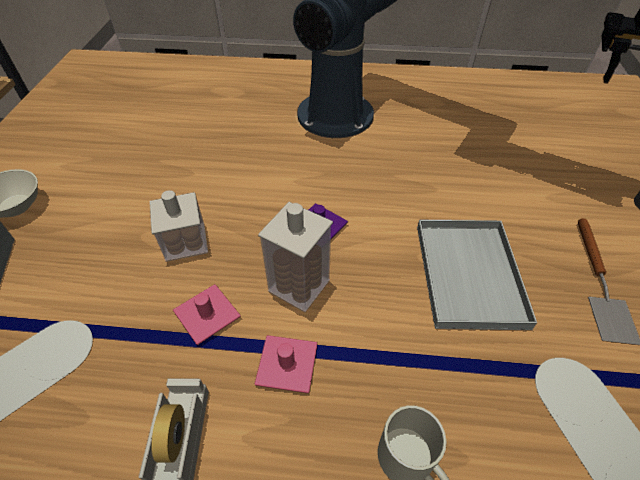

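View pics/top0.png

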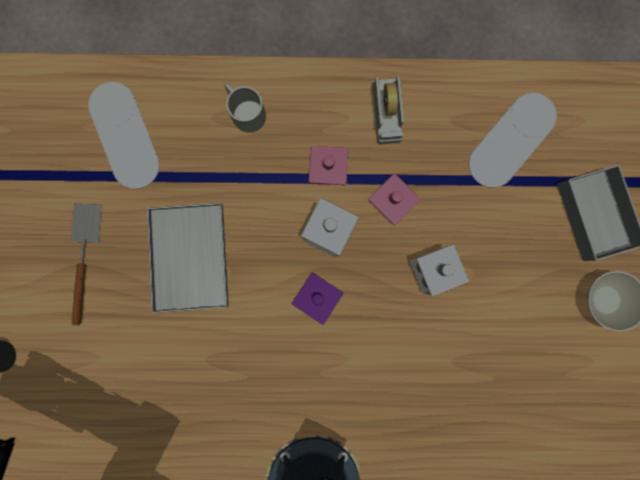

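The scene view shows the tall canister at about (295,250) with its knob top at about (295,208). In the top view its knob is at (330,225) and the short canister's at (446,269). The tray corners in the top view are about (149,209), (223,204), (228,306) and (154,312). I'll triangulate from these and check zoomed crops.

```bash
cat > h.py <<'E'
from rig import bot, imaging
import numpy as np
def ray(n,p):
    m=imaging.camera_model(n);T=np.array(m["T"])
    d=T[:3,:3]@np.array([(p[0]-m["cx"])/m["fx"],(p[1]-m["cy"])/m["fy"],1.]);return T[:3,3],d
def at(n,p,z):
    o,d=ray(n,p);return np.round(o+d*(z-o[2])/d[2],4)
E
python3 - <<'E'
from h import *; import cv2
a=cv2.imread("pics/top0.png")[185:270,285:375];b=cv2.imread("pics/scene0.png")[190:275,250:340]
cv2.imwrite("pics/z.png",np.hstack([cv2.resize(i,(400,378),interpolation=cv2.INTER_CUBIC) for i in (a,b)]))
print("knobtop",at("top",(330,225),.21),at("scene",(295,207),.21))
for p in [(325,199),(358,213),(338,256),(301,238)]:print("lid",at("top",p,.166))
for p in [(149,209),(223,204),(228,306),(154,312)]:print("tray",at("top",p,.025))
for p in [(418,221),(501,222),(534,325),(439,328)]:print("tray s",at("scene",p,.025))
print("short",at("top",(446,269),.135),at("scene",(169,194),.135))
E
```

```text
knobtop [ 0.5691 -0.0251  0.21  ] [ 0.5668 -0.0281  0.21  ]
lid [ 0.6263 -0.0161  0.166 ]
lid [ 0.5984 -0.0831  0.166 ]
lid [ 0.511  -0.0431  0.166 ]
lid [0.5465 0.0317 0.166 ]
tray [0.6203 0.3862 0.025 ]
tray [0.6337 0.2164 0.025 ]
tray [0.4001 0.1995 0.025 ]
tray [0.3853 0.3666 0.025 ]
tray s [0.401  0.1981 0.025 ]
tray s [0.3873 0.3678 0.025 ]
tray s [0.626  0.3822 0.025 ]
tray s [0.6476 0.2211 0.025 ]
short [ 0.4871 -0.269   0.135 ] [ 0.4821 -0.2749  0.135 ]
```

View pics/z.png

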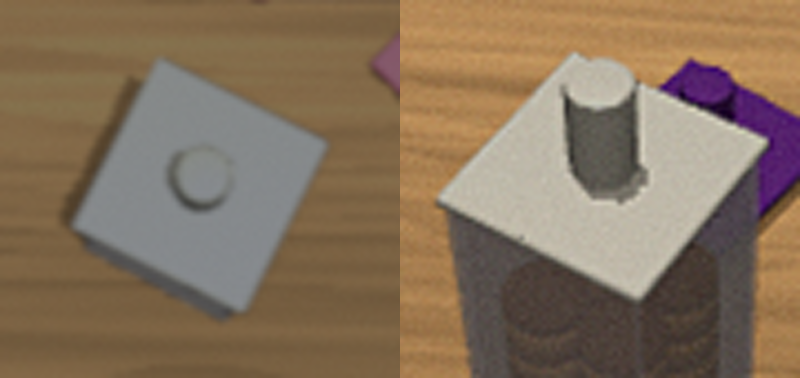

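The crops put the knob top at about (330.7,224.8) in the top view and (295,209) in the scene view, so the knob is at (0.570, -0.027). The lid corner centre agrees at (0.571, -0.028), with sides of about 85–95 mm including pixel error. The tray centre is about (0.511, 0.292), with sides of about 236 x 170 mm as expected. Next I'll go above the knob.

Emit:
drive_tool(deltas="87 5 -8 10 0; 87 20 -32 25 0; 87 40 -64 37 0; 87 65 -103 37 0; 87 90 -143 37 0; 87 115 -183 37 0; 87 140 -223 37 0; 87 165 -263 37 0; 87 190 -303 37 0; 87 215 -343 37 0; 87 240 -382 37 0; 87 260 -414 37 0")

```text
time_s: 1.3
position: [0.4367, 0.1831, 0.2604]
tcp_rot: [[-0.959, 0.282, 0.001], [0.282, 0.959, -0.0], [-0.001, 0.0, -1.0]]
force: [-0.1, -0.4, -0.5]
opening: 1.003
grasp_force: 0.0
```

Emit:
drive_tool(deltas="87 20 -32 0 0; 87 40 -64 0 0; 87 60 -96 0 0; 87 80 -128 0 0; 87 100 -160 0 0; 87 115 -184 0 0; 87 125 -200 0 0; 87 131 -209 0 0; 87 134 -213 0 0; 87 134 -213 0 0; 87 134 -213 0 0; 87 134 -213 0 0")

```text
time_s: 2.5
position: [0.569, -0.0261, 0.2596]
tcp_rot: [[-0.96, 0.28, -0.001], [0.28, 0.96, 0.0], [0.001, 0.0, -1.0]]
force: [0.0, -0.2, 0.4]
opening: 0.998
grasp_force: 0.0
```

Run:
```python
from h import *; import cv2
ims=[imaging.capture(n) for n in ("top","wrist")]
s=bot.read_state();print(s["time_s"],s["position"],np.round(s["tcp_rot"],3).tolist(),s["force"],s["joint_positions"])
m=imaging.camera_model("wrist");print({k:np.round(m[k],3).tolist() for k in m})
cv2.imwrite("pics/w1.png",cv2.resize(ims[1],(640,480))[:,:,::-1])
T=np.array(m["T"])
for p in [(.570,-.027,.21)]:
    c=T[:3,:3].T@(np.array(p)-T[:3,3]);print("expected knob px",m["fx"]*c[0]/c[2]+m["cx"],m["fy"]*c[1]/c[2]+m["cy"])
```

```text
2.6 [ 0.56914956 -0.02630555  0.25964139] [[-0.96, 0.28, -0.0], [0.28, 0.96, 0.0], [0.0, 0.0, -1.0]] [ 0.44431685 -0.35202218 -0.23217932] [-1.38830904e+01  2.35607814e+01  8.76484929e+01  5.13625329e-03
  6.88078120e+01 -8.76350901e+01]
{'fx': 363.018, 'fy': 363.018, 'cx': 313.21, 'cy': 241.629, 'T': [[0.279, 0.922, 0.268, 0.495], [0.96, -0.268, -0.077, -0.005], [0.0, 0.279, -0.96, 0.421], [0.0, 0.0, 0.0, 1.0]]}
expected knob px 313.27726055821506 267.12152657670214
```

View pics/w1.png

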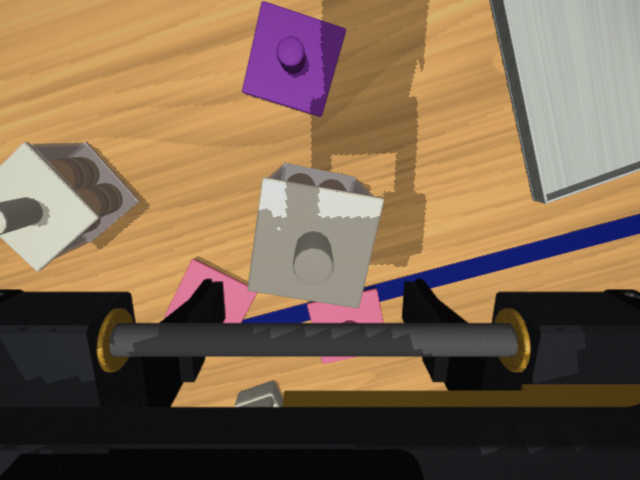

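The wrist view shows the knob top at (313,265), against a predicted (313,267), so it is centred between the fingers to within about 1 mm. Now I'll descend and close.

Emit:
drive_tool(deltas="70 1 0 -15 0; 60 1 0 -35 0; 60 1 0 -55 0; 60 1 0 -70 0; 60 1 0 -80 0; 60 1 0 -85 0; 60 1 0 -85 0; 40 1 0 -85 0; 20 1 0 -85 0; 15 1 0 -85 0; 15 1 0 -85 0; 15 1 0 -85 0")

```text
time_s: 3.8
position: [0.5707, -0.0272, 0.1748]
tcp_rot: [[-0.96, 0.281, 0.0], [0.281, 0.96, -0.0], [-0.001, 0.0, -1.0]]
force: [0.7, -0.7, 0.0]
opening: 0.32
grasp_force: 0.0
```

Emit:
drive_tool(deltas="15 0 0 0 0; 15 0 0 0 0; 15 0 0 3 0; 15 0 0 8 0; 15 0 0 14 0; 15 0 0 22 0; 15 0 0 32 0; 15 0 0 42 0; 15 0 0 52 0; 15 0 0 60 0; 15 0 0 60 0; 15 0 0 60 0")

```text
time_s: 5.0
position: [0.5705, -0.0272, 0.2347]
tcp_rot: [[-0.96, 0.281, 0.0], [0.281, 0.96, -0.0], [-0.0, 0.0, -1.0]]
force: [-0.0, -0.4, -1.1]
opening: 0.292
grasp_force: 30.0
```

Run:
```python
from h import *; import cv2
s=bot.read_state();print(s["time_s"],s["position"],s["force"],s["moment"],s["opening"]*87,s["grasp_force"])
cv2.imwrite("pics/s2.png",imaging.capture("scene")[:,:,::-1])
```

```text
5.0 [ 0.57050311 -0.0271591   0.2347203 ] [-0.01800279 -0.40806364 -1.06586758] [ 0.02283433 -0.01339329  0.01455112] 25.385784764622727 29.998659114644397
```

View pics/s2.png

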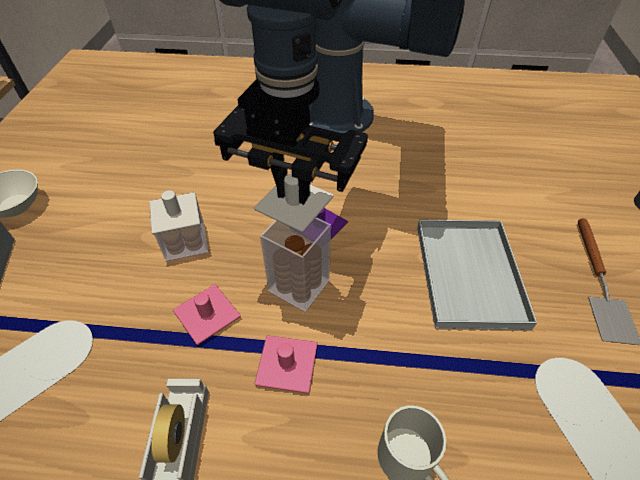

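The scene view shows the lid held level, clear of the open canister at about (293,205). The canister hasn't moved. Next I'll carry the lid to the tray.

Emit:
drive_tool(deltas="15 -1 7 0 0; 15 -4 22 0 0; 15 -9 47 0 0; 15 -15 80 0 0; 15 -22 118 0 0; 15 -30 158 0 0; 15 -38 200 0 0; 15 -45 240 0 0; 15 -52 275 0 0; 15 -57 302 0 0; 15 -60 316 0 0; 15 -60 319 0 0")

```text
time_s: 6.25
position: [0.5092, 0.2936, 0.2342]
tcp_rot: [[-0.961, 0.278, -0.001], [0.278, 0.961, -0.0], [0.001, -0.0, -1.0]]
force: [0.1, -0.2, -0.4]
opening: 0.29
grasp_force: 30.0
```

Emit:
drive_tool(deltas="15 0 0 -5 0; 15 0 0 -20 0; 15 0 0 -45 0; 15 0 0 -75 0; 15 0 0 -105 0; 15 0 0 -135 0; 15 0 0 -160 0; 15 0 0 -180 0; 15 0 0 -192 0; 15 0 0 -198 0; 15 0 0 -201 0; 15 0 0 -201 0")

```text
time_s: 7.45
position: [0.511, 0.2916, 0.0339]
tcp_rot: [[-0.96, 0.281, 0.001], [0.281, 0.96, 0.0], [-0.001, 0.0, -1.0]]
force: [-0.5, 0.4, -1.5]
opening: 0.287
grasp_force: 30.0
```

Emit:
drive_tool(deltas="15 0 0 -1 0; 15 0 0 -2 0; 15 0 0 -3 0; 15 0 0 -4 0; 15 0 0 -5 0; 15 0 0 -6 0; 15 0 0 -6 0; 15 0 0 -6 0")

```text
time_s: 8.25
position: [0.5105, 0.2918, 0.0275]
tcp_rot: [[-0.96, 0.281, -0.0], [0.281, 0.96, -0.0], [0.0, -0.0, -1.0]]
force: [-0.6, 1.4, -1.1]
opening: 0.291
grasp_force: 30.0
```

Run:
```python
from h import *; import cv2
s=bot.read_state();print(s["time_s"],s["position"],s["force"],s["moment"],s["opening"]*87,s["grasp_force"])
i=imaging.capture("scene")[:,:,::-1][130:370,300:620]
cv2.imwrite("pics/s3.png",cv2.resize(i,(800,600)))
```

```text
8.25 [0.51052148 0.29181002 0.02745863] [-0.60728912  1.40770319 -1.0754684 ] [ 0.01075102  0.01728788 -0.01759187] 25.28457037002077 29.998725727200508
```

View pics/s3.png

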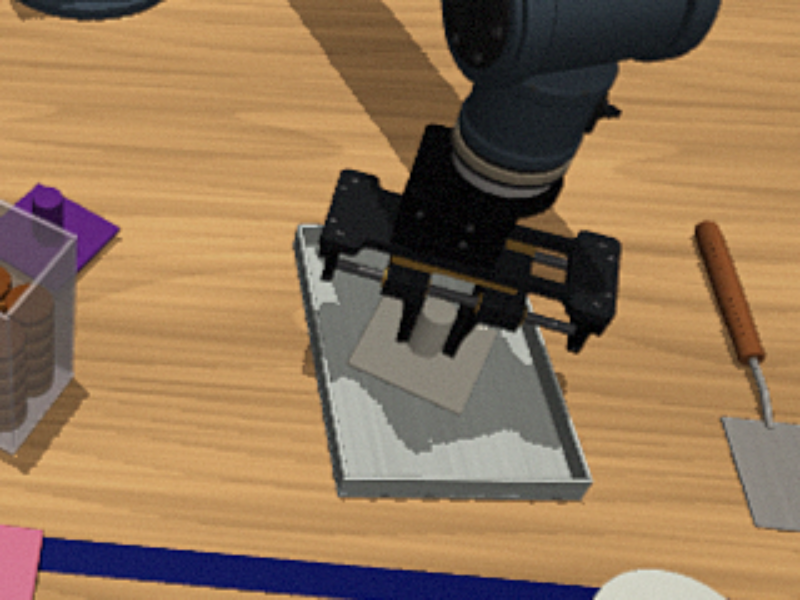

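The view shows the lid level inside the tray with the fingers on the knob at about (435,325) in the crop. It hasn't clearly touched down yet, so I'll lower in small steps until the force rises.

Emit:
drive_tool(deltas="15 0 0 -0.5 0; 15 0 0 -1 0; 15 0 0 -1.5 0; 15 0 0 -1.5 0")

```text
time_s: 8.7
position: [0.5105, 0.2918, 0.026]
tcp_rot: [[-0.96, 0.281, -0.0], [0.281, 0.96, -0.0], [0.0, -0.0, -1.0]]
force: [-0.2, -0.1, -1.2]
opening: 0.288
grasp_force: 30.0
```

Emit:
drive_tool(deltas="15 0 0 -0.5 0; 15 0 0 -1 0; 15 0 0 -1 0; 15 0 0 -1 0")

```text
time_s: 9.1
position: [0.5106, 0.2918, 0.0258]
tcp_rot: [[-0.96, 0.281, 0.0], [0.281, 0.96, 0.0], [-0.0, 0.0, -1.0]]
force: [-1.5, -1.6, 5.7]
opening: 0.289
grasp_force: 30.0
```

The force is now +5.7 N and the TCP stopped at z = 0.0258 (predicted 0.0257), so the lid is down. I'll release and retreat.

Emit:
drive_tool(deltas="20 0 0 0.5 0; 30 0 0 0.5 0; 45 0 0 0.5 0; 50 0 0 0.5 0; 50 0 0 0.5 0; 50 0 0 5 0; 50 0 0 20 0; 50 0 0 45 0; 50 0 0 80 0; 50 0 0 115 0; 50 0 0 150 0; 50 0 0 180 0")

```text
time_s: 10.3
position: [0.5109, 0.292, 0.2084]
tcp_rot: [[-0.96, 0.281, 0.003], [0.281, 0.96, 0.001], [-0.002, 0.002, -1.0]]
force: [0.2, 0.2, -0.7]
opening: 0.577
grasp_force: 0.0
```

Emit:
drive_tool(deltas="50 -10 20 5 0; 50 -30 60 10 0; 50 -50 100 10 0; 50 -70 140 10 0; 50 -80 160 10 0; 50 -80 160 10 0; 50 -80 160 10 0")

```text
time_s: 11.0
position: [0.4303, 0.4518, 0.2159]
tcp_rot: [[-0.96, 0.28, 0.001], [0.28, 0.96, -0.0], [-0.001, 0.0, -1.0]]
force: [-0.8, -0.5, 0.9]
opening: 0.577
grasp_force: 0.0
```

Run:
```python
from h import *; import cv2
s=bot.read_state();print(s["time_s"],s["position"],s["force"],s["opening"]*87,s["grasp_force"])
cv2.imwrite("pics/s4.png",imaging.capture("scene")[:,:,::-1])
```

```text
11.0 [0.43027951 0.45181733 0.21591174] [-0.76668358 -0.45824791  0.86431153] 50.156482038305676 0.0
```

View pics/s4.png

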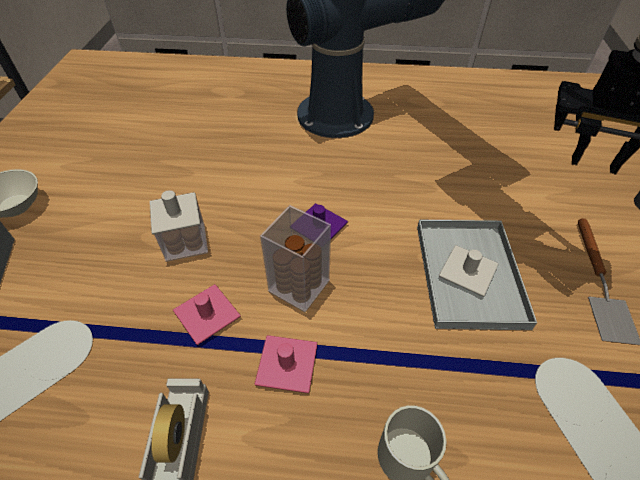

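The lid lies flat in the tray's middle with the knob up at (473,260). The tall canister and everything else look unmoved.

```bash
python3 -c "
from rig import bot
print(bot.hand_in())"
```

```text
the job is handed in; nothing more can be done
None
```

The tall canister's lid is lying flat, knob up, near the middle of the tray; the last picture shows both canisters unmoved, and I handed the job in at about 11 s (no verdict was returned).

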